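# Seat a battery pack under the hold-down spring of the analyser

### The arm

A 6-joint arm with a two-finger parallel gripper is mounted at the origin on the work surface. World frame = base frame: x ahead of the robot, y to its left, z up, the work surface at z = 0. Lengths are in m, angles in rad, forces in N, time in s.
With the tool pointing down it reaches from about 0.25 to 0.775 m from the base axis. Payload 4 kg.
Tool frame: the origin (TCP) lies midway between the tips of the shut fingers; the grasp point (between the pads) lies 19 mm behind it; z points along the fingers, x is the direction in which the jaws open and shut, and the axes are right-handed (so a half turn about z gives the same grasp; the last joint's range is limited). The gripper opens to 94 mm and grips with 3 to 60 N. Pads are 16 mm wide; open, the fingers measure 119 mm over their backs; the gripper's body (75 mm by 177 mm) begins 78 mm behind the grasp point.
Start: joints at [1.189, 0.087, 1.371, -0, 1.684, -0.103], TCP at [0.151, 0.529, 0.206] pointing down, gripper open.
Joint ranges: [-3.1, 3.1], [-0.76, 2.03], [0.27, 2.55], [-1.08, 4.22], [0.17, 2.65], [-2.57, 2.57]. Speed limits (rad/s): [2.79, 2.79, 3.14, 3.14, 3.14, 3.14].

### API

Orientations are given as [roll, pitch, yaw] about the fixed x, y, z axes, in that order (R = Rz(yaw) Ry(pitch) Rx(roll)).
In Python, from bench import * gives the robot as it stands.
- The arm moves only by the tool send_rows, never from a script. Its argument "rows" is one flat list of numbers, 7 for each row, row after row: the shift along the world's x, y, z in mm, then the turn, a rotation vector about the world's x, y, z in degrees, then the opening, from 0 (shut) to 1 (fully open). A call has exactly 8 rows; each row shifts and turns the commanded pose from where the row before left it; what a row does not reach is not made up. A row lasts 1/8 s, in which the tool goes at most 62.5 mm and 10.7 degrees, less where a joint would pass 70% of its speed; a pose out of reach is approached as far as the arm can. A call is refused whole if a number of a shift passes 62.5 or a number of a turn 10.7, either way. A call with a gripper value outside its range is refused whole. The fingers move at their own pace and stop on an object; the grip force is fixed at half the most. Time passes only in rows, so rows that do not move let the fingers close, or fill a call up. It gives the time, the measured TCP pose, the force and the opening at its end, in the units of the state.
- get_obs(): the state, without advancing time (a new reading comes with each control period).
- snapshot(name): name is "side" or "top" or "wrist"; returns a dict with "color" (480x640x3 uint8, red, green, blue), "intrinsics" (3x3 intrinsics, pixels), "distortion" ([k1, k2, p1, p2, k3] as OpenCV has them; the pictures are not rectified), "rvec" (rotation vector, rad) and "tvec" (3), from world to camera coordinates, as OpenCV has them; the wrist camera has in their place "T_tool_cam" (4x4, takes a point from camera to tool coordinates, whose origin is the TCP and whose axes are the tool frame's). Camera axes: x right, y down, z forward; pixel columns grow to the right and rows downward; lengths in m; the calibration is good to about 2 mm. A picture is of the moment at which its call begins: read the wrist's pose just before it. There is no depth.
- close_job(): hands the job in, once; it reports no verdict.
The state is a dict: "time": time; "joint_positions": joint angles; "qvel": joint speeds; "joint_torque": joint torques, N m; "tool_pos": TCP position; "ee_rot": TCP orientation; "wrist_force": force on the tool from outside, world axes, zero at the start; "wrist_torque": the same for the moment, N m; "width": finger opening in m.
Only numpy, scipy, OpenCV 4.12 (cv2) and the standard library are available. Lean on these libraries where they do the work, as an engineer would, in place of code of your own. Each camera call takes 0.05 s, during which the arm holds its last target.

### The job

The battery pack is lying loose on the sprung contacts of the analyser's bay: with your fingertips press it down hard and, keeping it down, slide it under the steel hold-down leaf spring until it is fully home against the terminal block. Then press the analyser's start key all the way down, let it go, and move clear. Do not pick the pack up, do not touch the leaf spring yourself, and leave the other things on the bench alone.

Things in the scene. Friction and masses are not known exactly. Their poses are not given: they have to be found in the camera images.
- analyser: Fixed bench battery analyser. Origin on the bench, on the bay's centre line, under the terminal block's front face (the stop); +x along the bay, the way the pack goes home; +z up. In its frame (mm): deck x -180 to 0, y -50 to 50, top z 8; two guides along it, y 33.5 to 42.5 each side, top z 24; terminal block x 0 to 26, top z 32; white housing x 26 to 126, y -85 to 85, top z 50.
- stop (a point): Point on the stop (front face of the terminal block), on the bay's centre line, 18 mm above the bench. At the start the pack's nose is 46 to 58 mm short of it.
- contacts (a joint): Pair of steel contact rails (120 x 8 mm, 36 mm apart) in the bay's deck, sprung, going straight down; m: 0 = up, crests 8 mm above the deck (z 16 mm), 0.008 = level with the deck. They carry the pack, push up with about 4 N when up and 8 N when down, and rise again when nothing holds the pack down.
- leaf: Steel hold-down leaf spring, 42 mm wide, clamped on the terminal block, over the bay's home end. Origin at its root, 8 mm past the stop, z 35 mm. Slopes down to a bend 24 mm before the stop (underside z 25 mm), then turns up into a lip. A pack held down (case top z 28) passes under, lifts the bend 3 mm against 4 to 7 N and stays held down; a pack left up (top z 36) butts on the lip, blocked.
- lip (a point): Middle of the end edge of the leaf's lip, facing the coming pack: at rest 38 mm before the stop, z 34 mm (underside z 32.5).
- pack: Battery pack, grey slab 110 x 64 x 20 mm, about 0.24 kg, loose between the guides (1.5 mm play each side). Origin at the centre of its underside: z 16 mm up on the contacts, 8 mm pressed down on the deck, 55 mm before the stop when home. +x towards its nose, the end that goes home. Case, deck, guides and leaf are slippery (friction about 0.2).
- pad (a point): Centre of the top face of the black rubber grip pad on the pack (54 mm along x, 46 mm wide, 1 mm thick, friction about 1.2), 21 mm above the pack's underside, 22 mm behind the pack's centre. With the pack home it is 77 mm before the stop, 39 mm behind the leaf's lip. The rest of the top is smooth. A fingertip pressing here with 12 to 18 N carries the pack under the leaf.
- nose (a point): Middle of the lower edge of the pack's nose face, 55 mm ahead of the pack's origin; touches the stop (x 0 in the analyser's frame) when home.
- key (a joint): Start key: square grey push key, 20 x 20 mm, on top of the white housing beside the display; m, 0 = out (8 mm above the panel), 0.005 = all the way down; it springs back, takes about 1 N to start and 4 N fully down.
- key_top (a point): Centre of the start key's top face: 60 mm beyond the stop, 47 mm to the left (+y) of the bay's centre line, 58 mm above the bench when out.
- screwdriver: Bystander: screwdriver about 170 mm long lying on the bench to the left of the bay. Origin at the centre of its underside.
- reel: Bystander: steel-coloured wire reel 56 mm across, 43 mm tall, standing on its flange to the right of the analyser. Origin at the centre of its underside.
- jar: Bystander: small glass jar with a lid, 52 mm across, 70 mm tall, standing to the right of the analyser. Origin at the centre of its underside.
Not all that is in view belongs to the job. Of the things shaped like the pack, the grey one is meant.

How it is judged:
On the way, in this order (a step that is already met when the one before it is completed fails the run):
1. the fingers hold the pack pressed down while its nose passes under the leaf spring (contact force between the fingers and pack above 3 N and value of joint contacts above 0.003 m and x of nose in the frame of analyser between -0.034 and -0.005 m), for 0.05 s.
2. the pack is fully home against the terminal block and down under the leaf spring (x of nose in the frame of analyser above -0.004 m and z of pack in the frame of analyser below 0.0115 m), for 0.1 s.
3. the start key is pressed all the way down (value of joint key above 0.004 m), for 0.05 s.
At the end, for the whole second after the job is handed in: The pack lies flat and still in the bay, its nose within 4 mm of the stop, held down by the leaf spring (underside within 3.5 mm of the deck), the start key has been pressed and is out again (all of step 2 and angle between pack's own z axis and vertical below 0.05 rad and linear speed of pack below 0.01 m/s and value of joint key below 0.0015 m); the robot touches nothing.
It fails at once if the pack is lifted off its contacts or tipped up (z of pack in the frame of analyser above 0.022 m or angle between pack's own z axis and vertical above 0.3 rad).
It fails at once if the robot pushes on the leaf spring (contact force between any of the fingers, the arm and leaf above 1 N).
It fails at once if a bystander is disturbed (distance of any of screwdriver, reel, jar from where it was at the start of the episode above 0.01 m).
It also fails if it takes over 48 s, if anything falls off the work surface, if the arm or the gripper's body presses on something with over 40 N, if the wrist force passes 120 N, or if a joint passes its speed limit or range.

## Working session

There is one attempt and no reset: what is moved stays moved. The work goes in short steps, Python scripts to look and compute and a tool call to move; the robot and the scene stay as the last step left them, time stands still between calls to the robot, and variables do not carry over. Pictures are saved under pics/ and viewed, and the job is handed in when it is done.

Besides the shell and the picture viewer there is one more tool, called after "Request:" in YAML: its name, and indented under it one key for each argument. send_rows: Moves the arm, as the interface text tells. Its arguments: {"type":"object","properties":{"rows":{"type":"array","items":{"type":"number"}}},"required":["rows"]}

```bash
mkdir -p pics
python3 - <<'E'
from bench import *
import cv2
o=get_obs();print({k:o[k] for k in('time','tool_pos','ee_rot','wrist_force','width')})
for n in("top","side","wrist"):
    s=snapshot(n);cv2.imwrite(f'pics/{n}0.png',s['color'][:,:,::-1])
    print(n,s['intrinsics'],s['distortion'],s.get('rvec'),s.get('tvec'),s.get('T_tool_cam'))
E
```

```text
{'time': 0.0, 'tool_pos': array([0.15115663, 0.52825597, 0.20431195]), 'ee_rot': array([-3.14136299e+00,  2.16935243e-03,  1.29203069e+00]), 'wrist_force': array([ 0.40801362,  0.22423889, -0.11562652]), 'width': 0.0940724988642522}
top [[490.0273515    0.         319.36797279]
 [  0.         490.0273515  241.40477904]
 [  0.           0.           1.        ]] [0.03562619 0.         0.         0.         0.        ] [ 2.16942184 -2.14640724  0.18567191] [0.04992618 0.51143243 0.90697793] None
side [[465.95266497   0.         313.739289  ]
 [  0.         465.95266497 239.59157004]
 [  0.           0.           1.        ]] [0.00111236 0.         0.         0.         0.        ] [ 2.15869071 -0.90191045  0.38431237] [-0.33718426  0.32824884  0.75182121] None
wrist [[333.06471781   0.         318.89825804]
 [  0.         333.06471781 237.90848403]
 [  0.           0.           1.        ]] [-0.04150273  0.          0.          0.          0.        ] None None [[ 9.99999971e-01  2.08508972e-05 -2.40324565e-04 -1.14541926e-04]
 [ 4.04920662e-05  9.67612420e-01  2.52440495e-01 -7.25233181e-02]
 [ 2.37804645e-04 -2.52440497e-01  9.67612391e-01 -1.79551766e-01]
 [ 0.00000000e+00  0.00000000e+00  0.00000000e+00  1.00000000e+00]]
```

View pics/top0.png

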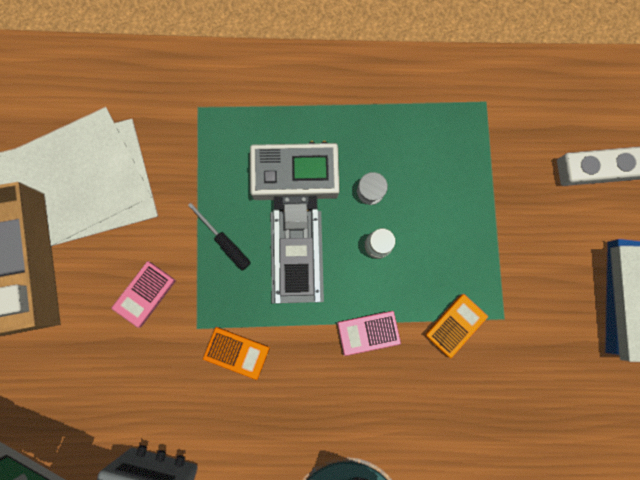

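View pics/side0.png

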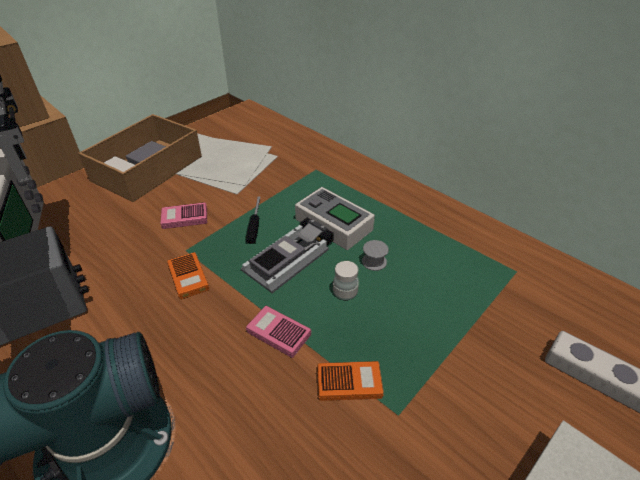

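View pics/wrist0.png

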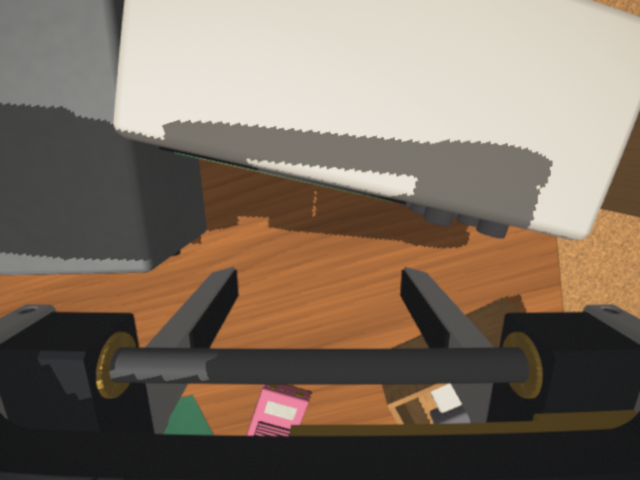

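Pack-like candidates (top view): grey in the bay (297,262), pink (143,294) and (369,333), orange (236,353) and (457,326). I choose the grey one in the bay, and check it in a close crop.

```bash
cat > h.py <<'E'
import numpy as np,cv2
def ray(s,px):
    K=s['intrinsics'];u=cv2.undistortPoints(np.array([[px]],float),K,s['distortion'])[0,0]
    R,_=cv2.Rodrigues(np.array(s['rvec']));c=-R.T@np.array(s['tvec']).ravel();d=R.T@np.array([u[0],u[1],1]);return c,d
def onz(s,px,z):
    c,d=ray(s,px);return c+d*(z-c[2])/d[2]
def proj(s,P):
    return cv2.projectPoints(np.array(P,float).reshape(-1,1,3),np.array(s['rvec']),np.array(s['tvec']),s['intrinsics'],np.array(s['distortion']))[0].reshape(-1,2)
def tri(rays):
    A=np.zeros((3,3));b=np.zeros(3)
    for c,d in rays:
        d=d/np.linalg.norm(d);M=np.eye(3)-np.outer(d,d);A+=M;b+=M@c
    return np.linalg.solve(A,b)
E
python3 - <<'E'
import cv2
a=cv2.imread('pics/top0.png')[130:315,235:355];cv2.imwrite('pics/topc.png',cv2.resize(a,None,fx=3.2,fy=3.2,interpolation=cv2.INTER_CUBIC))
a=cv2.imread('pics/side0.png')[180:300,230:390];cv2.imwrite('pics/sidec.png',cv2.resize(a,None,fx=5,fy=5,interpolation=cv2.INTER_CUBIC))
E
```

```text
(no output)
```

View pics/topc.png

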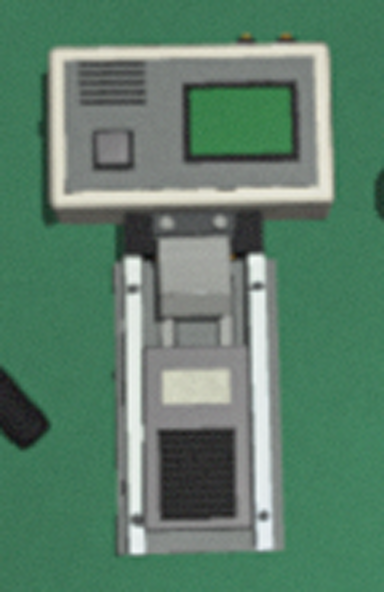

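View pics/sidec.png

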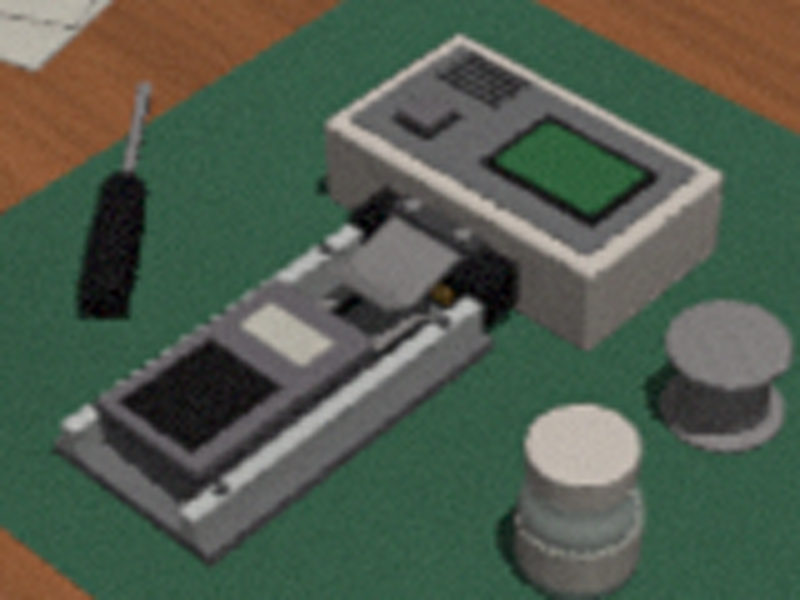

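Run:
```python
from bench import *
from h import *
s=snapshot("top");sd=snapshot("side")
f=lambda x,y:(x/3.2+235-.34,y/3.2+130-.34)
g=lambda x,y:(x/5+230-.4,y/5+180-.4)
for n,p,z in [("hTL",(50,47),.05),("hTR",(326,43),.05),("hBR",(332,201),.05),("hBL",(49,208),.05),("dL",(118,555),.008),("dR",(281,551),.008),
 ("padTL",(159,430),.037),("padTR",(236,430),.037),("padBL",(160,520),.037),("padBR",(237,518),.037),("key",(113,149),.058),
 ("gL bot",(136,553),.024),("gR bot",(264,550),.024),("lipL",(161,315),.034),("lipR",(231,315),.034),("noseL",(148,347),.036),("noseR",(247,347),.036)]:
    print(n,(onz(s,f(*p),z)*1000).round(1))
for n,p,z in [("hL",(328,123),.05),("hT",(461,36),.05),("hR",(721,175),.05),("hB",(586,272),.05),("padL",(118,398),.037),("padT",(208,340),.037),("padR",(282,384),.037),("padB",(192,452),.037),("key",(430,118),.058)]:
    print(n,(onz(sd,g(*p),z)*1000).round(1))
```

```text
hTL [697.7 191.6  50. ]
hTR [703.5  23.9  50. ]
hBR [604.7  19.8  50. ]
hBL [597.7 189.4  50. ]
dL [392.8 146.5   8. ]
dR [396.1  47.6   8. ]
padTL [466.3 121.8  37. ]
padTR [466.9  75.9  37. ]
padBL [413.  120.2  37. ]
padBR [414.6  74.7  37. ]
key [632.4 151.5  58. ]
gL bot [393.8 134.7  24. ]
gR bot [396.2  58.3  24. ]
lipL [536.4 122.1  34. ]
lipR [537.   79.8  34. ]
noseL [516.4 129.4  36. ]
noseR [517.2  69.9  36. ]
hL [601.1 186.1  50. ]
hT [697.2 189.7  50. ]
hR [702.5  24.4  50. ]
hB [607.1  23.9  50. ]
padL [416.2 123.4  37. ]
padT [467.6 123.1  37. ]
padR [471.7  78.9  37. ]
padB [417.3  75.9  37. ]
key [631.  146.1  58. ]
```

Request:
send_rows:
  rows: [25,-40,0,0,0,2.2,0,25,-40,0,0,0,2.2,0,25,-40,0,0,0,2.2,0,25,-40,0,0,0,2.2,0,25,-40,0,0,0,2.2,0,25,-40,0,0,0,2.2,0,25,-40,0,0,0,2.2,0,25,-40,0,0,0,2.2,0]

```text
time: 1.25
tool_pos: [0.3519, 0.2074, 0.2056]
ee_rot: [3.141, -0.0, 1.601]
wrist_force: [0.8, -0.2, -0.1]
width: 0.0174
```

Request:
send_rows:
  rows: [18,-22,-10,0,0,0,0,18,-22,-20,0,0,0,0,18,-22,-25,0,0,0,0,18,-22,-25,0,0,0,0,17,-22,-20,0,0,0,0,0,0,-10,0,0,0,0,0,0,0,0,0,0,0,0,0,0,0,0,0,0]

```text
time: 2.25
tool_pos: [0.4405, 0.0996, 0.0964]
ee_rot: [3.14, -0.0, 1.6]
wrist_force: [-0.3, 0.0, -0.4]
width: 0.0006
```

Run:
```python
from bench import *
import cv2
print(get_obs()['tool_pos'],get_obs()['ee_rot'])
s=snapshot("wrist");cv2.imwrite('pics/w1.png',s['color'][:,:,::-1])
s=snapshot("side");a=s['color'][150:300,200:400,::-1];cv2.imwrite('pics/s1.png',cv2.resize(a,None,fx=4,fy=4))
```

```text
[0.44047161 0.09956863 0.09642385] [ 3.14012511e+00 -4.85598307e-04  1.60032256e+00]
```

View pics/w1.png

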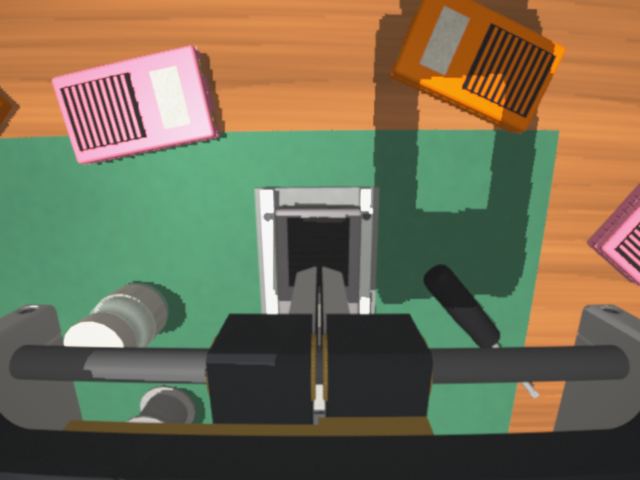

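View pics/s1.png

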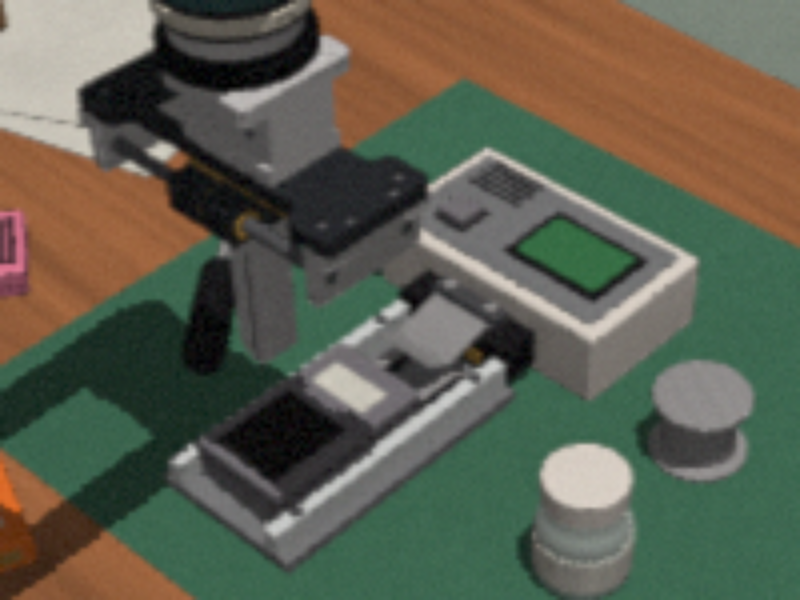

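The wrist view shows the shut fingertips (~320,270) over the pad (290–350,220–290), and the side view agrees. I descend to just above the pad.

Request:
send_rows:
  rows: [0,-0.5,-20,0,0,0.2,0,0,0,-20,0,0,0,0,0,0,-10,0,0,0,0,0,0,-4,0,0,0,0,0,0,-2,0,0,0,0,0,0,-2,0,0,0,0,0,0,0,0,0,0,0,0,0,0,0,0,0,0]

```text
time: 3.35
tool_pos: [0.4406, 0.0983, 0.0378]
ee_rot: [3.141, -0.0, 1.603]
wrist_force: [0.3, 0.6, -0.6]
width: 0.0005
```

Request:
send_rows:
  rows: [0,0,-1,0,0,0,0,0,0,-1,0,0,0,0,0,0,-1,0,0,0,0,0,0,-1,0,0,0,0,0,0,-1,0,0,0,0,0,0,-1,0,0,0,0,0,0,0,0,0,0,0,0,0,0,0,0,0,0]

```text
time: 4.35
tool_pos: [0.4406, 0.0983, 0.0317]
ee_rot: [3.141, -0.0, 1.603]
wrist_force: [-0.2, 0.3, 3.3]
width: 0.0005
```

Request:
send_rows:
  rows: [0,0,-1,0,0,0,0,0,0,-1,0,0,0,0,0,0,-1,0,0,0,0,0,0,-1,0,0,0,0,0,0,-0.5,0,0,0,0,0,0,0,0,0,0,0,0,0,0,0,0,0,0,0,0,0,0,0,0,0]

```text
time: 5.35
tool_pos: [0.4411, 0.0984, 0.0292]
ee_rot: [3.14, -0.0, 1.603]
wrist_force: [-3.5, -0.6, 14.5]
width: 0.0005
```

Request:
send_rows:
  rows: [2,0.1,-0.3,0,0,0,0,3,0.1,0,0,0,0,0,3,0.1,0,0,0,0,0,3,0.1,0,0,0,0,0,3,0.1,0,0,0,0,0,3,0.1,0,0,0,0,0,2,0.1,0,0,0,0,0,0,0,0,0,0,0,0]

```text
time: 6.35
tool_pos: [0.4606, 0.0992, 0.0292]
ee_rot: [3.139, -0.001, 1.603]
wrist_force: [-3.1, -1.3, 14.6]
width: 0.0006
```

Run:
```python
from bench import *
import cv2
s=snapshot("side");a=s['color'][150:300,200:400,::-1];cv2.imwrite('pics/s2.png',cv2.resize(a,None,fx=4,fy=4))
s=snapshot("top");a=s['color'][130:315,235:355,::-1];cv2.imwrite('pics/t2.png',cv2.resize(a,None,fx=3.2,fy=3.2))
```

```text
(no output)
```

View pics/s2.png

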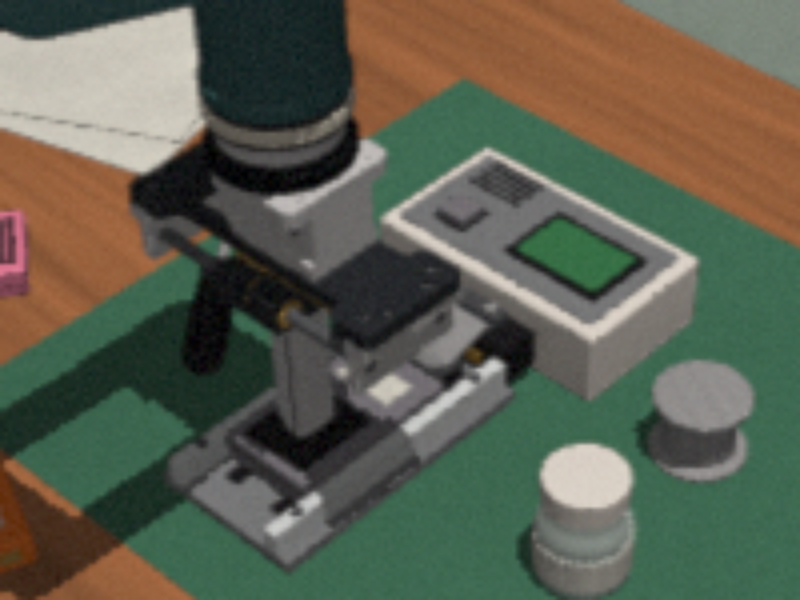

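View pics/t2.png

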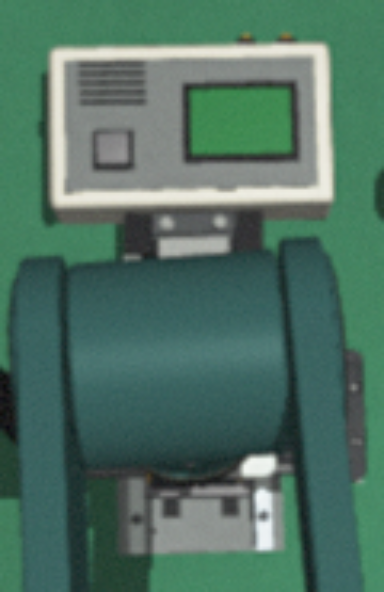

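The side view shows the pack low between the guides, following the tip (tip ~(305,430) still on the pad), with its rear uncovering the deck. I keep sliding.

Request:
send_rows:
  rows: [3,0.1,-0.2,0,0,0,0,3,0.1,0,0,0,0,0,3,0.1,0,0,0,0,0,3,0.1,0,0,0,0,0,3,0.1,0,0,0,0,0,3,0.1,0,0,0,0,0,2,0.1,0,0,0,0,0,0,0,0,0,0,0,0]

```text
time: 7.45
tool_pos: [0.4799, 0.1, 0.0292]
ee_rot: [3.14, -0.0, 1.603]
wrist_force: [-4.4, -0.9, 13.9]
width: 0.0004
```

Request:
send_rows:
  rows: [3,0.1,-0.2,0,0,0,0,3,0.1,0,0,0,0,0,3,0.1,0,0,0,0,0,3,0.1,0,0,0,0,0,2,0.1,0,0,0,0,0,2,0.1,0,0,0,0,0,1,0,0,0,0,0,0,0,0,0,0,0,0,0]

```text
time: 8.45
tool_pos: [0.4964, 0.1006, 0.0292]
ee_rot: [3.141, -0.001, 1.603]
wrist_force: [-6.1, 1.1, 16.9]
width: 0.0007
```

Request:
send_rows:
  rows: [0.5,0,0,0,0,0,0,0.5,0,0,0,0,0,0,0.5,0,0,0,0,0,0,0.5,0,0,0,0,0,0,0.5,0,0,0,0,0,0,0,0,0,0,0,0,0,0,0,0,0,0,0,0,0,0,0,0,0,0,0]

```text
time: 9.45
tool_pos: [0.498, 0.1006, 0.0291]
ee_rot: [-3.14, -0.001, 1.603]
wrist_force: [-7.9, -0.5, 19.5]
width: 0.0002
```

Request:
send_rows:
  rows: [0.5,0,0.2,0,0,0,0,0.5,0,0,0,0,0,0,0.5,0,0,0,0,0,0,0.5,0,0,0,0,0,0,0,0,0,0,0,0,0,0,0,0,0,0,0,0,0,0,0,0,0,0,0,0,0,0,0,0,0,0]

```text
time: 10.45
tool_pos: [0.4981, 0.1006, 0.0291]
ee_rot: [-3.136, -0.001, 1.603]
wrist_force: [-12.2, -0.5, 21.6]
width: 0.0005
```

Run:
```python
from bench import *
import cv2
s=snapshot("side");a=s['color'][150:300,200:400,::-1];cv2.imwrite('pics/s3.png',cv2.resize(a,None,fx=4,fy=4))
```

```text
(no output)
```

View pics/s3.png

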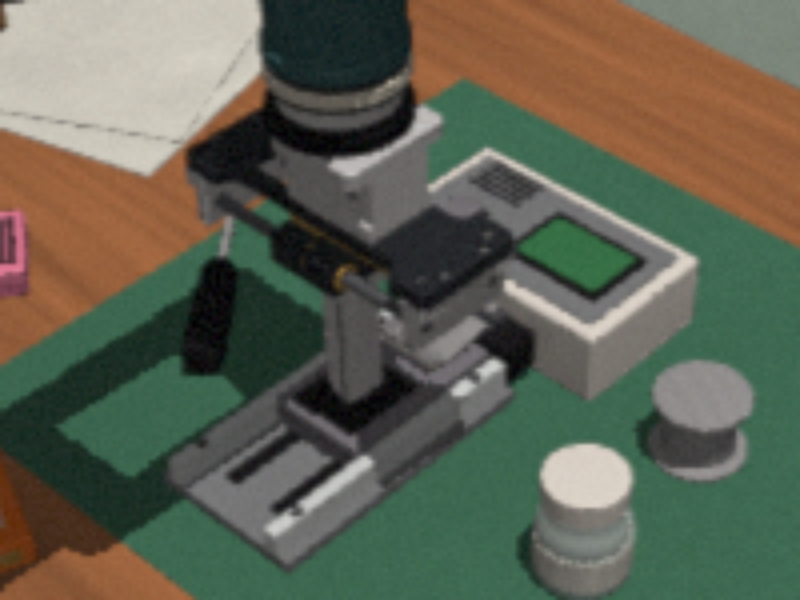

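The arm stalled at x=0.4981, which is the predicted home travel (57.5 mm), and the side force is rising. I lift straight up and check.

Request:
send_rows:
  rows: [-0.7,0,1,0,0,0,0,0,0,1,0,0,0,0,0,0,2,0,0,0,0,0,0,10,0,0,0,0,0,0,20,0,0,0,0,0,0,20,0,0,0,0,0,0,20,0,0,0,0,0,0,0,0,0,0,0]

```text
time: 11.5
tool_pos: [0.5016, 0.1004, 0.1023]
ee_rot: [3.138, -0.0, 1.603]
wrist_force: [0.4, -0.1, -0.6]
width: 0.0007
```

Run:
```python
from bench import *
import cv2
print(get_obs()['tool_pos'],get_obs()['wrist_force'])
s=snapshot("side");a=s['color'][150:300,200:400,::-1];cv2.imwrite('pics/s4.png',cv2.resize(a,None,fx=4,fy=4,interpolation=cv2.INTER_CUBIC))
s=snapshot("wrist");cv2.imwrite('pics/w4.png',s['color'][:,:,::-1])
```

```text
[0.5015763  0.10035389 0.10225048] [ 0.39874635 -0.11539081 -0.63393999]
```

View pics/s4.png

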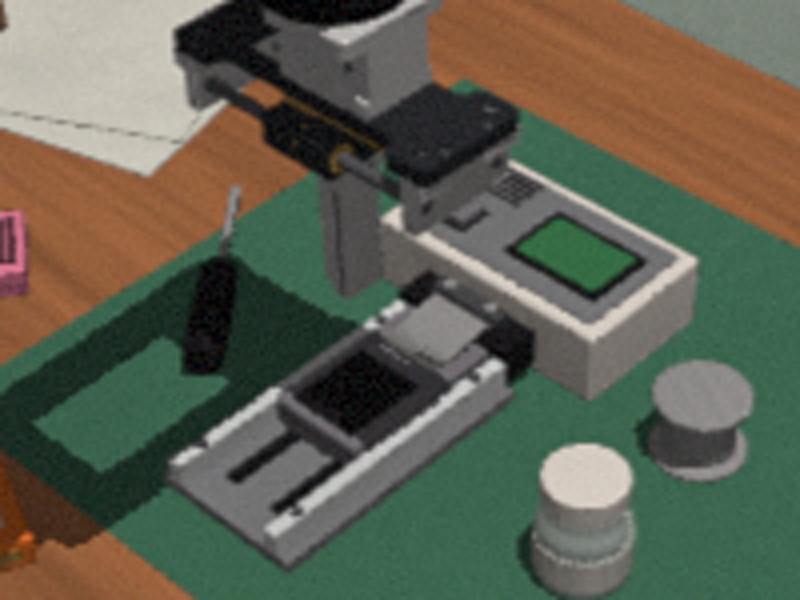

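View pics/w4.png

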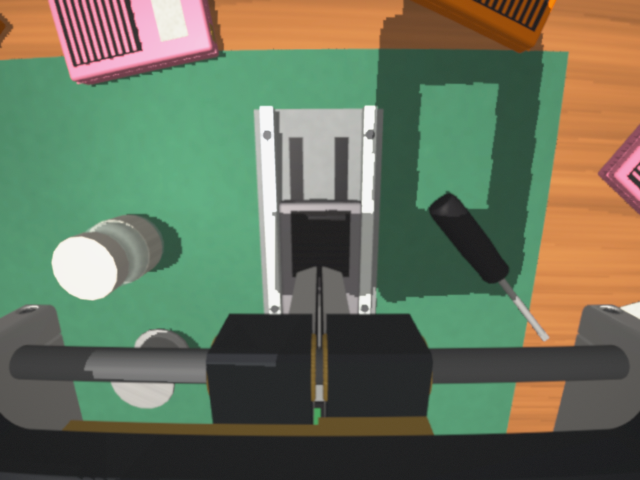

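The pack stays down under the leaf after release, with the pad corners at roughly (303,395),(364,348),(418,387),(357,437) in the side crop. Checking with numbers:

Run:
```python
from bench import *
from h import *
import cv2
s=snapshot("side")
c,sn=np.cos(.034),np.sin(.034)
def loc(p): d=p[:2]*1000-[574.5,103.2];return np.round([c*d[0]+sn*d[1],-sn*d[0]+c*d[1]],1)
for p in [(303,395),(364,348),(418,387),(357,437)]:
    for z in (.029,.037): print(p,z,loc(onz(s,(p[0]/4+200-.4,p[1]/4+150-.4),z)))
a=s['color'][225:270,255:335,::-1];cv2.imwrite('pics/s5.png',cv2.resize(a,None,fx=10,fy=10,interpolation=cv2.INTER_CUBIC))
```

```text
(303, 395) 0.029 [-96.1  21.5]
(303, 395) 0.037 [-101.6   14.9]
(364, 348) 0.029 [-45.2  24.2]
(364, 348) 0.037 [-51.3  17.6]
(418, 387) 0.029 [-48.  -21.6]
(418, 387) 0.037 [-54.  -27.7]
(357, 437) 0.029 [-99.3 -24.7]
(357, 437) 0.037 [-104.8  -30.7]
```

View pics/s5.png

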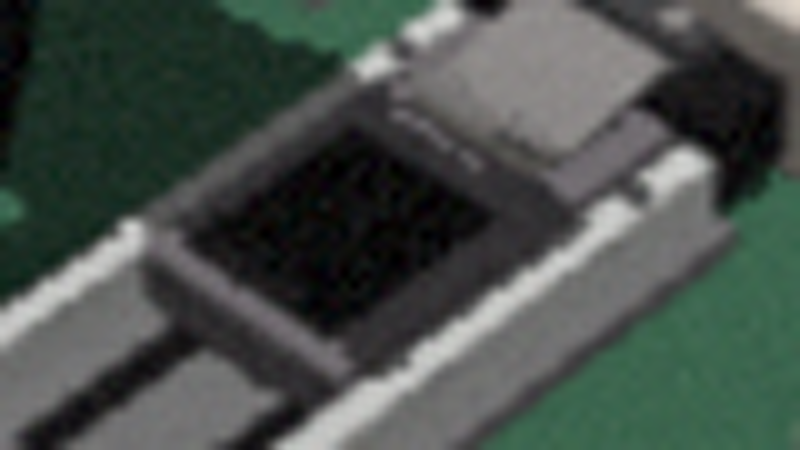

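With z=29 mm the pad lies symmetric in y and near x −72±5 (home is −77; this view read +2.5 before), so the pack is down and home, matching the stall. Now the key: a shift of about (131, 51).

Request:
send_rows:
  rows: [25,10,0,0,0,0,0,30,12,0,0,0,0,0,30,12,0,0,0,0,0,26,10,0,0,0,0,0,20,7,-10,0,0,0,0,0,0,-15,0,0,0,0,0,0,-10,0,0,0,0,0,0,0,0,0,0,0]

```text
time: 12.65
tool_pos: [0.6293, 0.1509, 0.0635]
ee_rot: [-3.138, 0.0, 1.603]
wrist_force: [0.3, -0.4, -0.2]
width: 0.0005
```

Run:
```python
from bench import *
import cv2
print(get_obs()['tool_pos'],get_obs()['wrist_force'])
s=snapshot("side");a=s['color'][150:300,200:400,::-1];cv2.imwrite('pics/s6.png',cv2.resize(a,None,fx=4,fy=4,interpolation=cv2.INTER_CUBIC))
s=snapshot("wrist");cv2.imwrite('pics/w6.png',s['color'][:,:,::-1])
```

```text
[0.62925383 0.15085991 0.06347232] [ 0.27139548 -0.37369432 -0.21877282]
```

View pics/s6.png

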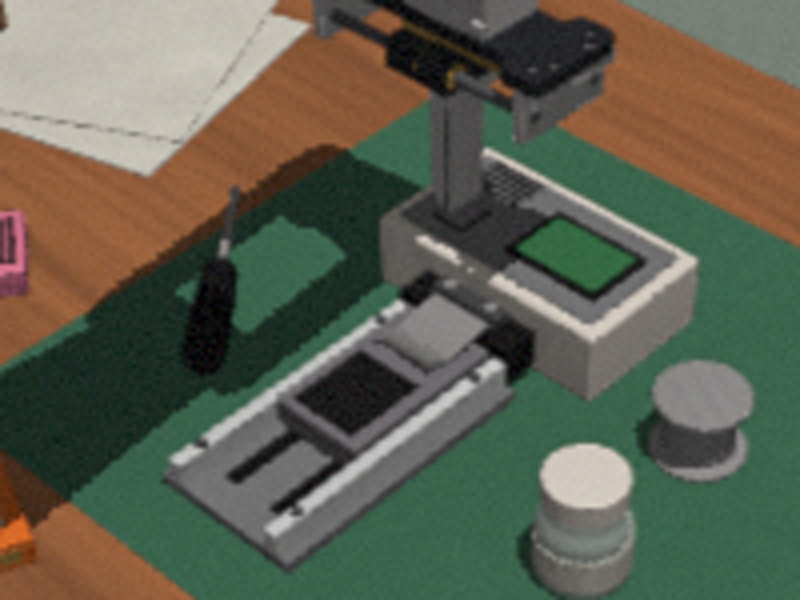

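View pics/w6.png

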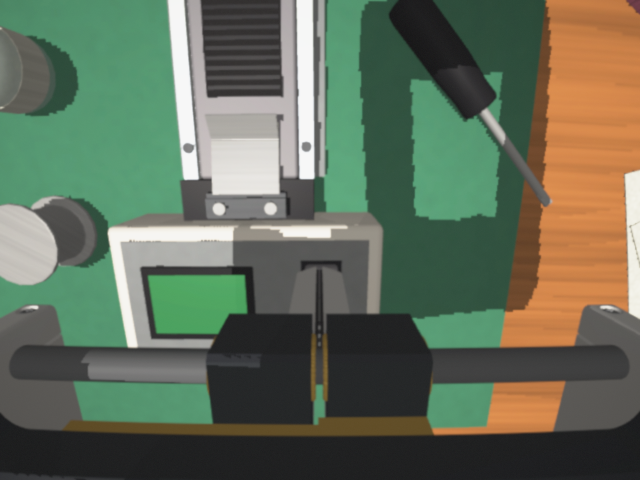

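The fingertips are over the key in both views (tip at about (320,275) in the wrist view, the key's dark frame at (321,265)). Pressing it.

Request:
send_rows:
  rows: [2,0.5,-2,0,0,0,0,0,0,-2,0,0,0,0,0,0,-2,0,0,0,0,0,0,-1.5,0,0,0,0,0,0,-1.5,0,0,0,0,0,0,-1,0,0,0,0,0,0,-1,0,0,0,0,0,0,0,0,0,0,0]

```text
time: 13.75
tool_pos: [0.6332, 0.1518, 0.0548]
ee_rot: [3.141, -0.0, 1.603]
wrist_force: [-1.8, -1.2, 3.6]
width: 0.0004
```

Request:
send_rows:
  rows: [0,0,-1,0,0,0,0,0,0,-1,0,0,0,0,0,0,-0.5,0,0,0,0,0,0,-0.5,0,0,0,0,0,0,0,0,0,0,0,0,0,0,0,0,0,0,0,0,0,0,0,0,0,0,0,0,0,0,0,0]

```text
time: 14.75
tool_pos: [0.6332, 0.1518, 0.0532]
ee_rot: [3.141, -0.0, 1.603]
wrist_force: [-3.5, -1.2, 8.4]
width: 0.0002
```

Request:
send_rows:
  rows: [0,0,-0.5,0,0,0,0,0,0,-0.3,0,0,0,0,0,0,0,0,0,0,0,0,0,0,0,0,0,0,0,0,0,0,0,0,0,0,0,0,0,0,0,0,0,0,0,0,0,0,0,0,0,0,0,0,0,0]

```text
time: 15.75
tool_pos: [0.6332, 0.1518, 0.0531]
ee_rot: [3.141, -0.0, 1.603]
wrist_force: [-4.3, -1.2, 11.2]
width: 0.0005
```

Request:
send_rows:
  rows: [0,0,2,0,0,0,0,0,0,4,0,0,0,0,0,0,10,0,0,0,0,0,0,20,0,0,0,0,0,0,30,0,0,0,0,0,0,40,0,0,0,0,-20,20,30,0,0,0,0,-20,20,0,0,0,0,0]

```text
time: 16.75
tool_pos: [0.595, 0.1925, 0.1923]
ee_rot: [3.133, -0.002, 1.602]
wrist_force: [-0.1, -0.3, 0.7]
width: 0.0005
```

Request:
send_rows:
  rows: [-30,40,0,0,0,0,0,-30,40,0,0,0,0,0,-30,40,0,0,0,0,0,-30,40,0,0,0,0,0,-10,20,0,0,0,0,0,0,0,0,0,0,0,0,0,0,0,0,0,0,0,0,0,0,0,0,0,0]

```text
time: 17.75
tool_pos: [0.464, 0.3707, 0.1869]
ee_rot: [3.141, 0.0, 1.601]
wrist_force: [-0.4, -0.9, -0.2]
width: 0.0003
```

Run:
```python
from bench import *
import cv2
o=get_obs();print(o['tool_pos'],o['wrist_force'],abs(o['qvel']).max())
s=snapshot("side");a=s['color'][150:300,200:400,::-1];cv2.imwrite('pics/s7.png',cv2.resize(a,None,fx=4,fy=4,interpolation=cv2.INTER_CUBIC))
s=snapshot("top");a=s['color'][130:315,235:355,::-1];cv2.imwrite('pics/t7.png',cv2.resize(a,None,fx=3.2,fy=3.2,interpolation=cv2.INTER_CUBIC))
```

```text
[0.46400394 0.37072569 0.18686196] [-0.4474176  -0.87187512 -0.16261253] 0.0016573634522062891
```

View pics/s7.png

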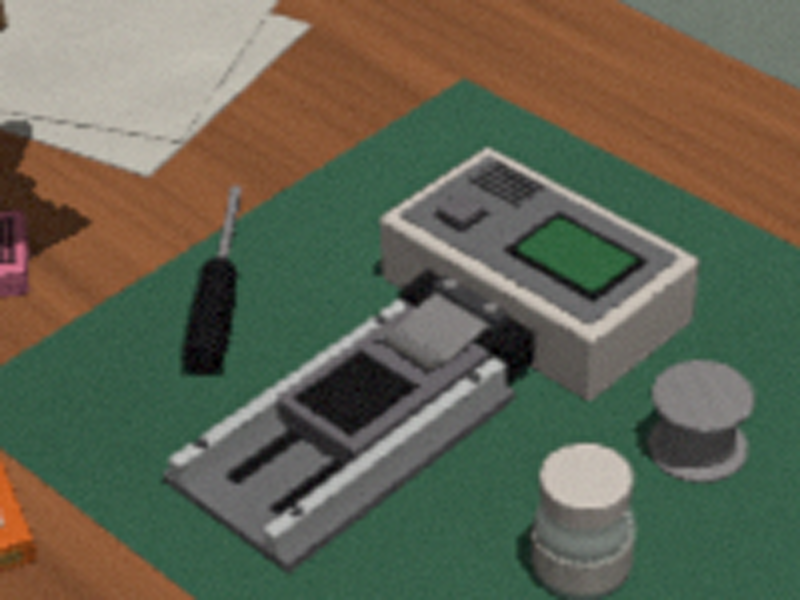

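View pics/t7.png

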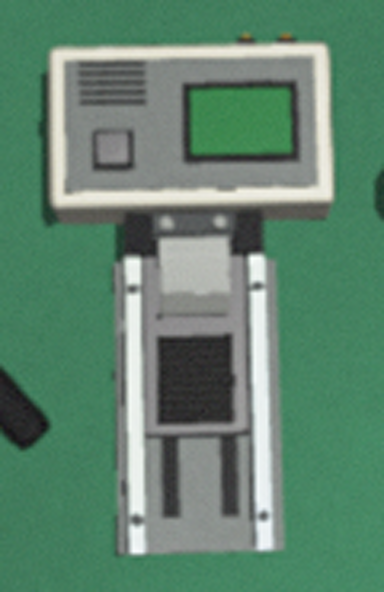

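Run:
```python
from bench import *
from h import *
s=snapshot("top")
P=np.mean([onz(s,(x/3.2+235-.34,y/3.2+130-.34),.029) for x,y in[(158,336),(233,336),(158,425),(233,425)]],0)*1000
d=P[:2]-[574.5,103.2];print(P,d, np.cos(.034)*d[0]+np.sin(.034)*d[1])
```

```text
[497.51422954 100.73137216  29.        ] [-76.98577046  -2.46862784] -77.02519415202299
```

The pad is at −77.0 mm, exactly home (−77). The key is out, the bystanders are where they were, and the arm is clear. Handing in.

```bash
python3 -c "
from bench import *
print(close_job())"
```

```text
the job is handed in; nothing more can be done
None
```

I pressed the grey pack down through its rubber pad with shut fingertips at 14–20 N. I then slid it about 57 mm under the leaf spring until it stalled on the stop. After that I pressed the start key down to its bottom (tip z 53.1 mm, 11 N), released it, and moved the arm clear. The job was handed in at about 18 s of the 48 s allowed; it gives no verdict.

**Pack:** in the last top view the pad centre is 77.0 mm before the stop, exactly where it should be when home. The pack stays low under the leaf after release.

**Key and bystanders:** the key looks out again. The screwdriver, reel and jar look unmoved by eye; I did not measure them.

**Robot:** the wrist force at the end is within noise, about 1 N.

**What disagreed:** the side view put the pad about 5 mm further in (−72 mm). That view had read about 2.5 mm too far forward before, so I relied on the top view. The downward force also rose to 21.6 N at the stop, above the 12–18 N suggested for the slide.

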